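Sort tagged ramekins into the pass and reject nests

TASK

Sort the two lidded ramekins by the tag on their lids: the round tag has passed and the bar tag is rejected. Slide each one along the table into the steel nest whose sign bears the same shape, until it stands fully home against the end stop. Do not lift the ramekins off the table or tip them, and leave the salt shaker, the order bell and the roll of tape where they are.

Things in the scene. Friction and masses are not known exactly. Their poses are not given: they have to be found in the camera images.
- ramekin_round: White fluted ramekin, 84 mm across and 42 mm high, nearly straight-sided, closed by a flat steel lid that cannot come off (lid top at 45 mm); about 180 g. On the lid lies a flat black tag 3 mm thick: a round disc of 48 mm (passed). Origin at the centre of its underside, z up. Stands in front of the nests, at the left or right.
- ramekin_bar: White fluted ramekin, 84 mm across and 42 mm high, nearly straight-sided, closed by a flat steel lid that cannot come off (lid top at 45 mm); about 180 g. On the lid lies a flat black tag 3 mm thick: a straight bar, 62 by 15 mm, along the ramekin's x axis (rejected). Origin at the centre of its underside, z up. Stands in front of the nests, at the left or right.
- nest_left: The left (+y) one of two fixed steel nests, mouth toward the robot, no floor. Origin on the table where a ramekin touching the end stop has its centre; +x is the way in. Stop face at x = +42 mm; guides 30 high, 96 between them, from x = -20 to the stop; flared arms before them, 170 between the tips at x = -60. On its +y side a pad 76 mm square, 30 high, carries its sign.
- nest_right: The right (-y) one of two fixed steel nests, mouth toward the robot, no floor. Origin on the table where a ramekin touching the end stop has its centre; +x is the way in. Stop face at x = +42 mm; guides 30 high, 96 between them, from x = -20 to the stop; flared arms before them, 170 between the tips at x = -60. On its +y side a pad 76 mm square, 30 high, carries its sign.
- sign_round: Fixed round aluminium sign, 68 mm across, lying on the pad of one nest, at x = 24, y = 96 mm from that nest's origin, bearing a flat black round disc of 48 mm: the nest for passed ramekins. Origin at the centre of its underside (30 mm above the table). Which nest carries it varies.
- sign_bar: Fixed round aluminium sign, 68 mm across, lying on the pad of one nest, at x = 24, y = 96 mm from that nest's origin, bearing a flat black straight bar, 62 by 15 mm: the nest for rejected ramekins. Origin at the centre of its underside (30 mm above the table). Which nest carries it varies.
- salt_shaker: Glass salt shaker with a metal top, 45 mm wide, 86 mm high, loose. Origin at the centre of its underside. Leave alone.
- order_bell: Chrome order bell on a black foot, 86 mm across, 68 mm high, loose. Origin at the centre of its underside. Leave alone.
- label_tape: Flat-lying roll of beige tape, 98 mm across, 25 mm high, loose. Origin at the centre of its underside. Leave alone.

How it is judged:
By the outcome, as a careful person would: the job done as asked, in the order asked, and still so for the second after the job is handed in, with the robot touching nothing.
It also fails if it takes over 72 s, if anything falls off the work surface, if the arm or the gripper's body presses on something with over 40 N, if the wrist force passes 120 N, or if a joint passes its speed limit or range.

ROBOT

A 6-joint arm with a two-finger parallel gripper is mounted at the origin on a cart in front of the work surface, level with it; the furniture and walls round the work are solid. World frame = base frame: x ahead of the robot, y to its left, z up, the work surface at z = 0. Lengths are in m, angles in rad, forces in N, time in s.
With the tool pointing down it reaches from about 0.35 to 0.775 m from the base axis. Payload 7.3 kg.
Tool frame: the origin (TCP) lies between the finger pads; the fingertips stand 14 mm ahead of it and the grasp point (between the pads) lies 5 mm behind it; z points along the fingers, y is the line along which they close (so a half turn about z gives the same grasp; the last joint's range is limited). The gripper opens to 92 mm and grips with 3 to 60 N. Pads are 19 mm wide; open, the fingers measure 130 mm over their backs; the gripper's body (75 mm by 190 mm) begins 47 mm behind the grasp point.
Start: joints at [1.178, 0.342, 1.524, -0, 1.275, -0.146], TCP at [0.128, 0.509, 0.211] pointing down, gripper open.
Joint ranges: [-2.53, 2.53], [-0.77, 2.02], [0.04, 2.7], [-1, 4.14], [0.28, 2.66], [-3.11, 3.11]. Speed limits (rad/s): [2.57, 2.57, 3.14, 3.14, 3.14, 3.14].

INTERFACE

Orientations are given as [roll, pitch, yaw] about the fixed x, y, z axes, in that order (R = Rz(yaw) Ry(pitch) Rx(roll)).
In Python, from cell import robot, eyes gives the robot as it stands. The module is installed in compiled form; this text tells all that it offers.
- The arm moves only by the shell command python3 -m handwheel 'ROWS' [FORCE]. ROWS is JSON, one flat list of numbers, 5 for each row, row after row: the shift along the world's x, y, z in mm, then the turn about the world's z in rad, then the opening, from 0 (shut) to 1 (fully open). In form: [x, y, z, spin, jaw, x, y, z, spin, jaw, ...]. A call has 1 to 8 rows; each row shifts and turns the commanded pose from where the row before left it; what a row does not reach is not made up. A row lasts 1/10 s, in which the tool goes at most 50 mm and 8.59 degrees, less where a joint would pass 70% of its speed; a pose out of reach is approached as far as the arm can. A call with a gripper value outside its range is refused whole. The fingers move at their own pace and stop on an object; FORCE is the grip in N (left out, the last holds). Time passes only in rows, so rows that do not move let the fingers close. It gives the time, the measured TCP pose, the force, the opening and the grip force at its end, in the units of the state.
- robot.observe(): the state, without advancing time (a new reading comes with each control period).
- eyes.read_camera(name): name is "scene" or "top" or "wrist"; returns (picture, depth): 400x640x3 uint8, blue, green, red; 400x640 float32, m along the optical axis (not along the pixel's ray), 0 where there is no reading.
- eyes.calibration(name): a dict with "fx", "fy", "cx", "cy" (pixels), "world_to_cam" (4x4, takes a point from world to camera coordinates). Camera axes: x right, y down, z forward; pixel columns grow to the right and rows downward; lengths in m; the calibration is good to about 2 mm. A picture is of the moment at which its call begins: read the wrist's pose just before it. calibration takes no time and is no camera call; for the wrist camera it gives the pose at the moment of the call.
- robot.hand_in(): hands the job in; it is judged then, once.
The state is a dict: "time": time; "qpos": joint angles; "qvel": joint speeds; "joint_efforts": joint torques, N m; "tool_pos": TCP position; "tool_rot": TCP orientation; "contact_force": force on the tool from outside, world axes, zero at the start; "torque": the same for the moment, N m; "opening": finger opening in m; "grip_force": force on a finger pad.
Only numpy, scipy, OpenCV 4.12 (cv2) and the standard library are available. Lean on these libraries where they do the work, as an engineer would, in place of code of your own. Each camera call takes 0.05 s, during which the arm holds its last target. There are 200 camera calls.

## Working session

There is one attempt and no reset: what is moved stays moved. The work goes in short steps, Python scripts to look and compute and a shell command to move; the robot and the scene stay as the last step left them, time stands still between calls to the robot, and variables do not carry over. Pictures are saved under pics/ and viewed, at most 10 in all, crops included, and the job is handed in when it is done.

```bash
mkdir -p pics
python3 - <<'E'
from cell import robot, eyes
import cv2,numpy as np
s=robot.observe();print(s['time'],s['tool_pos'],s['tool_rot'],s['opening'])
for n in ("top","scene"):
    p,d=eyes.read_camera(n);cv2.imwrite(f"pics/{n}0.png",p);np.savez(f"{n}0.npz",p=p,d=d)
    print({k:np.round(v,4).tolist() for k,v in eyes.calibration(n).items()})
E
```

```text
0.0 [0.12804651 0.50870262 0.2101287 ] [-3.14005795e+00 -2.42005533e-04  2.89480383e+00] 0.09170915449498568
{'fx': 426.568, 'fy': 426.568, 'cx': 322.8632, 'cy': 193.4083, 'world_to_cam': [[0.0232, -0.9996, -0.0162, -0.0666], [-0.9856, -0.0202, -0.1676, 0.5323], [0.1672, 0.0199, -0.9857, 1.3932], [0.0, 0.0, 0.0, 1.0]]}
{'fx': 362.6952, 'fy': 362.6952, 'cx': 318.3801, 'cy': 209.2467, 'world_to_cam': [[0.5778, -0.8159, 0.0197, -0.3625], [-0.6029, -0.443, -0.6635, 0.3308], [0.5501, 0.3715, -0.7479, 1.0718], [0.0, 0.0, 0.0, 1.0]]}
```

View pics/top0.png

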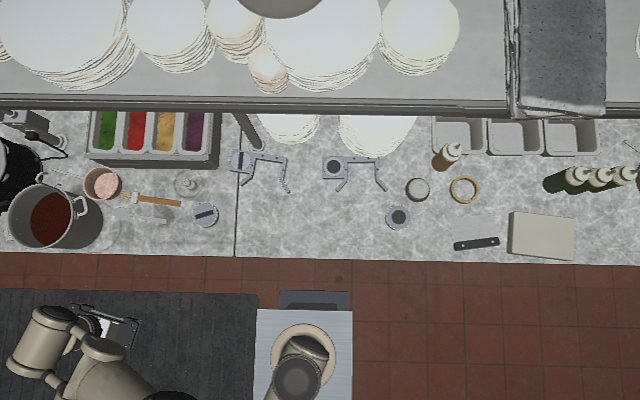

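View pics/scene0.png

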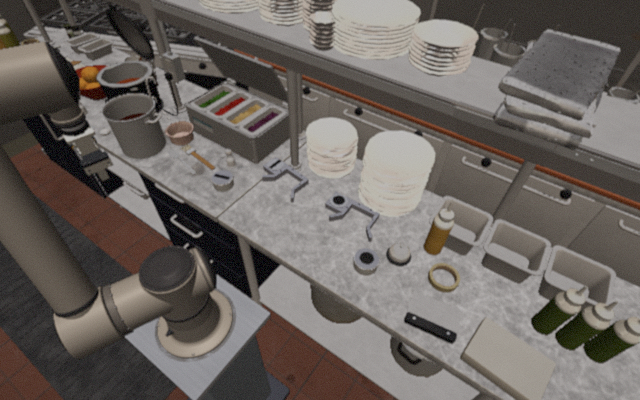

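Top view: the bar ramekin is at (205,214) and the round one at (398,218). The bar sign is at (241,162) on the left nest and the round sign at (333,167) on the right nest. The shaker is at (187,186), the bell at (417,189) and the tape at (465,189). The nests look slightly rotated.

```bash
cat > h.py <<'E'
import numpy as np,cv2
from cell import eyes
def ray(cal,u,v,z):
    W=np.array(cal['world_to_cam']);R,t=W[:3,:3],W[:3,3];c=-R.T@t
    d=R.T@np.array([(u-cal['cx'])/cal['fx'],(v-cal['cy'])/cal['fy'],1]);return c+d*(z-c[2])/d[2]
def cloud(cal,d):
    W=np.array(cal['world_to_cam']);v,u=np.mgrid[:400,:640]
    P=np.stack([(u-cal['cx'])/cal['fx']*d,(v-cal['cy'])/cal['fy']*d,d],-1);return (P-W[:3,3])@W[:3,:3]
def blobs(cal,p,z,thr=60,box=None,amin=15):
    g=p.max(2);m=(g<thr).astype(np.uint8)
    n,l,s,c=cv2.connectedComponentsWithStats(m)
    for i in range(1,n):
        if s[i,4]<amin or s[i,4]>4000: continue
        u,v=c[i]
        if box and not(box[0]<u<box[1] and box[2]<v<box[3]): continue
        mo=cv2.moments((l==i).astype(np.uint8),True);rows,cols=np.nonzero(l==i)
        P=np.array([ray(cal,a,b,z)[:2] for a,b in zip(cols,rows)])
        w,V=np.linalg.eigh(np.cov(P.T));e=V[:,1]
        print('px',np.round(c[i],1),'n',s[i,4],'xy',np.round(P.mean(0),4),'len',np.round(np.sqrt(w)*1000,1),'ang',round(np.arctan2(e[1],e[0]),3))
E
python3 - <<'E'
from h import *
for n in("top","scene"):
    f=np.load(n+"0.npz");p,d=f['p'],f['d'];cal=eyes.calibration(n);print(n)
    C=cloud(cal,d)
    if n=="top":
        for z in(.033,.048):
            print(z);blobs(cal,p,z,70,(180,480,145,235))
        for nm,u,v in(("barR",205,214),("roundR",398,218),("salt",187,186),("bell",417,189),("tape",477,189),("table",300,220),("signb",241,162),("signr",333,167)):
            print(nm,np.round(C[v,u],3))
        for u in (300,400): 
            for v in (90,104,108,112): print(u,v,np.round(C[v,u],3))
        q=cv2.resize(p[140:235,165:485],None,fx=2.5,fy=2.5,interpolation=cv2.INTER_CUBIC);cv2.imwrite("pics/topc.png",q)
    else: 
        for z in(.033,.048): print(z);blobs(cal,p,z,70,(200,420,150,300))
E
```

```text
top
0.033
px [187.9 147.4] n 18 xy [0.6881 0.4184] len [4.7 5.8] ang -2.712
px [240.4 160.1] n 54 xy [0.6463 0.2327] len [ 3.2 17.5] ang 3.1
px [333.3 165.1] n 45 xy [ 0.6349 -0.0881] len [13.1 14.3] ang 3.117
px [413.3 191.9] n 78 xy [ 0.5469 -0.3609] len [19.8 28.4] ang -2.712
px [204.3 213.9] n 66 xy [0.4568 0.3449] len [ 3.7 17.6] ang 1.896
px [400.5 215.2] n 28 xy [ 0.4665 -0.3172] len [ 9.4 15.4] ang -2.567
0.048
px [187.9 147.4] n 18 xy [0.6839 0.4131] len [4.7 5.8] ang -2.712
px [240.4 160.1] n 54 xy [0.6426 0.2294] len [ 3.1 17.4] ang 3.1
px [333.3 165.1] n 45 xy [ 0.6313 -0.0881] len [13.  14.1] ang 3.117
px [413.3 191.9] n 78 xy [ 0.5443 -0.358 ] len [19.6 28.1] ang -2.712
px [204.3 213.9] n 66 xy [0.4551 0.3404] len [ 3.7 17.4] ang 1.896
px [400.5 215.2] n 28 xy [ 0.4647 -0.3148] len [ 9.3 15.3] ang -2.567
barR [0.454 0.337 0.052]
roundR [ 0.455 -0.306  0.051]
salt [0.545 0.399 0.069]
bell [ 0.555 -0.371  0.045]
tape [ 0.563 -0.579  0.024]
table [0.446 0.022 0.006]
signb [0.639 0.23  0.035]
signr [ 0.627 -0.087  0.036]
300 90 [ 0.688 -0.007  0.542]
300 104 [ 0.66  -0.007 
[... 334 characters left out ...]
.899
px [338.4 199.6] n 68 xy [ 0.6356 -0.0854] len [10.1 10.5] ang -2.739
px [261.9 264.3] n 622 xy [ 0.2504 -0.0429] len [20.2 36.3] ang 1.008
px [396.1 260.4] n 85 xy [ 0.5194 -0.3877] len [11.  23.7] ang 1.778
px [366.3 257.6] n 119 xy [ 0.4712 -0.303 ] len [10.9 11.4] ang 2.541
0.048
px [275.  163.4] n 18 xy [0.639 0.225] len [ 2.4 15.8] ang 3.104
px [221.7 176.3] n 29 xy [0.4571 0.3431] len [ 3.2 17.2] ang 1.899
px [338.4 199.6] n 68 xy [ 0.6233 -0.0924] len [10.  10.4] ang -2.739
px [261.9 264.3] n 622 xy [ 0.2439 -0.0505] len [19.9 35.8] ang 1.008
px [396.1 260.4] n 85 xy [ 0.5088 -0.3901] len [10.9 23.4] ang 1.778
px [366.3 257.6] n 119 xy [ 0.4614 -0.3067] len [10.8 11.2] ang 2.541
```

View pics/topc.png

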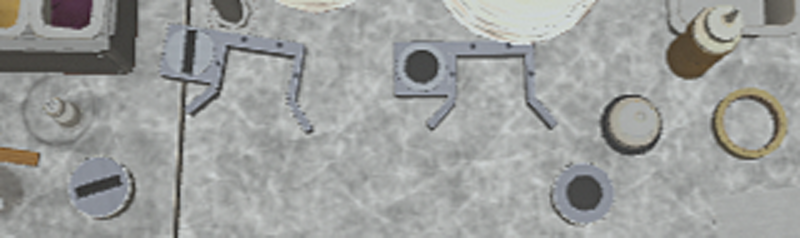

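```bash
python3 -m handwheel '[20,-15,30,0.03,1,40,-25,30,0.03,1,40,-28,30,0.03,1,40,-28,0,0.03,1,40,-28,0,0.03,1,40,-28,0,0.03,1,40,-28,0,0.03,1,40,-28,0,0.03,1]' && python3 -m handwheel '[40,-28,0,0,1,20,-20,0,0,1,0,0,0,0,1,0,0,0,0,1]'
python3 - <<'E'
from h import *
cal=eyes.calibration("wrist");p,d=eyes.read_camera("wrist");np.savez("w1.npz",p=p,d=d,W=cal['world_to_cam']);cv2.imwrite("pics/w1.png",p)
print(cal)
for z in(.033,.048):print(z);blobs(cal,p,z,60,None,40)
E
```

```text
time: 0.9
tool_pos: [0.4201, 0.3058, 0.2936]
tool_rot: [-3.142, -0.0, 3.136]
contact_force: [1.2, 0.8, 1.4]
opening: 0.0919
grip_force: 0.0
time: 1.3
tool_pos: [0.4788, 0.259, 0.2933]
tool_rot: [-3.142, -0.002, 3.133]
contact_force: [-1.0, 0.0, 0.3]
opening: 0.0917
grip_force: 0.0
{'fx': 322.65578200633064, 'fy': 322.65578200633064, 'cx': 324.25754276928905, 'cy': 201.52572585763357, 'world_to_cam': array([[ 0.00810842,  0.99996626, -0.00131609, -0.26145943],
       [ 0.96080259, -0.0074261 ,  0.27713398, -0.51646095],
       [ 0.27711486, -0.00351162, -0.96083038,  0.33704665],
       [ 0.        ,  0.        ,  0.        ,  1.        ]])}
0.033
px [17.8 45.7] n 53 xy [ 0.3278 -0.1178] len [ 0.6 13.9] ang 1.553
px [389.6 150.6] n 550 xy [0.4599 0.3451] len [ 4.5 18.3] ang 1.889
px [604.3 210.4] n 1310 xy [0.5463 0.6514] len [12.4 22.1] ang 2.906
px [207.1 221. ] n 295 xy [0.5578 0.0902] len [ 3.5 15.9] ang -2.603
px [297.2 228.3] n 126 xy [0.5696 0.218 ] len [ 2.3 15.6] ang 2.221
px [  4.3 245.9] n 231 xy [ 0.5938 -0.2099] len [ 4.5 10.6] ang 2.91
px [312.4 249.6] n 297 xy [0.603  0.2393] len [ 5.7 19.6] ang 1.45
px [365.  317.9] n 304 xy [0.7196 0.3193] len [ 5.  15.5] ang 3.043
px [415.8 329.7] n 397 xy [0.7418 0.4001] len [ 5.3 18.2] ang 1.549
0.048
px [17.8 45.7] n 53 xy [ 0.3304 -0.1048] len [ 0.6 13.4] ang 1.553
px [389.6 150.6] n 550 xy [0.458  0.3421] len [ 4.3 17.7] ang 1.889
px [604.3 210.4] n 1310 xy [0.5414 0.6378] len [12.  21.3] ang 2.906
px [207.1 221. ] n 295 xy [0.5525 0.0961] len [ 3.4 15.3] ang -2.603
px [297.2 228.3] n 126 xy [0.5639 0.2194] len [ 2.3 15. ] ang 2.221
px [  4.3 245.9] n 231 xy [ 0.5872 -0.1937] len [ 4.3 10.3] ang 2.91
px [312.4 249.6] n 297 xy [0.5961 0.2399] len [ 5.5 18.9] ang 1.45
px [365.  317.9] n 304 xy [0.7087 0.3172] len [ 4.9 14.9] ang 3.043
px [415.8 329.7] n 397 xy [0.7301 0.3952] len [ 5.1 17.5] ang 1.549
```

View pics/w1.png

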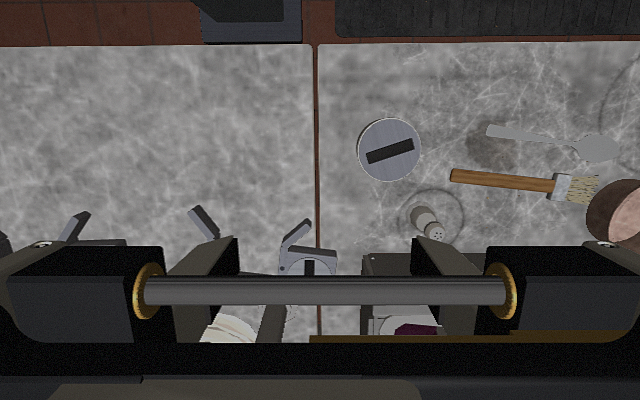

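The wrist camera shows the bar ramekin at (389,150), but the fingers hide the nests. I'll turn the wrist half a turn so the camera looks from the far side.

```bash
python3 -m handwheel '[0,-8,0,-0.149,1,0,-8,0,-0.149,1,0,-8,0,-0.149,1,0,-8,0,-0.149,1,0,-8,0,-0.149,1,0,-8,0,-0.149,1,0,-8,0,-0.149,1]' >/dev/null&& python3 -m handwheel '[0,-8,0,-0.149,1,0,-8,0,-0.149,1,0,0,0,-0.149,1,0,0,0,-0.149,1,0,0,0,-0.149,1,0,0,0,-0.149,1,0,0,0,-0.149,1]'>/dev/null && python3 -m handwheel '[0,0,0,-0.149,1,0,0,0,-0.149,1,0,0,0,-0.149,1,0,0,0,-0.149,1,0,0,0,-0.149,1,0,0,0,-0.149,1,0,0,0,-0.149,1,0,0,0,0,1]' && python3 -m handwheel '[0,0,0,0,1,0,0,0,0,1]'
python3 - <<'E'
from h import *
cal=eyes.calibration("wrist");p,d=eyes.read_camera("wrist");np.savez("w2.npz",p=p,d=d,W=cal['world_to_cam']);cv2.imwrite("pics/w2.png",p)
for z in(.033,.048):print(z);blobs(cal,p,z,60,None,40)
E
```

```text
time: 3.55
tool_pos: [0.478, 0.1886, 0.2941]
tool_rot: [-3.141, -0.0, 0.007]
contact_force: [0.8, 0.0, -0.5]
opening: 0.0915
grip_force: 0.0
time: 3.75
tool_pos: [0.4785, 0.1879, 0.294]
tool_rot: [-3.142, -0.0, 0.01]
contact_force: [0.1, -0.3, 0.3]
opening: 0.0918
grip_force: 0.0
0.033
px [62.7  3.9] n 40 xy [0.6708 0.4994] len [1.6 7.7] ang 1.854
px [287.4  26.1] n 637 xy [0.6496 0.2328] len [ 4.1 17. ] ang 3.099
px [527.2  66.9] n 1100 xy [ 0.6061 -0.0667] len [15.2 40.7] ang -2.41
px [381.1  49. ] n 664 xy [0.6247 0.1172] len [17.5 43.5] ang -2.459
px [550.4  42.6] n 1302 xy [ 0.6347 -0.0896] len [11.8 12.1] ang 1.953
px [613.8  28.6] n 206 xy [ 0.6511 -0.1635] len [ 1.3 18. ] ang 1.587
px [638.   78.9] n 64 xy [ 0.5942 -0.209 ] len [1.2 7.8] ang -2.895
px [306.7  88.3] n 46 xy [0.5788 0.2098] len [ 0.5 13.2] ang 2.283
px [238.9 171.3] n 147 xy [0.4709 0.3027] len [ 3.5 13.9] ang -2.896
px [637.  182.3] n 129 xy [ 0.4608 -0.245 ] len [ 2.1 10.4] ang -2.861
px [207.4 181.9] n 491 xy [0.4556 0.347 ] len [ 4.3 18.3] ang 1.886
px [ 29.  247.4] n 48 xy [0.3554 0.6159] len [ 1.9 10.4] a
[... 400 characters left out ...]
 42. ] ang -2.459
px [550.4  42.6] n 1302 xy [ 0.6319 -0.08  ] len [11.4 11.7] ang 1.953
px [613.8  28.6] n 206 xy [ 0.6477 -0.1514] len [ 1.2 17.4] ang 1.587
px [638.   78.9] n 64 xy [ 0.5928 -0.1953] len [1.1 7.6] ang -2.895
px [306.7  88.3] n 46 xy [0.578  0.2091] len [ 0.4 12.7] ang 2.283
px [238.9 171.3] n 147 xy [0.4737 0.2987] len [ 3.4 13.4] ang -2.896
px [637.  182.3] n 129 xy [ 0.4641 -0.23  ] len [ 2.1 10.1] ang -2.861
px [207.4 181.9] n 491 xy [0.459  0.3415] len [ 4.2 17.6] ang 1.886
px [ 29.  247.4] n 48 xy [0.3623 0.6011] len [ 1.8 10. ] ang 1.842
px [615.6 246.6] n 44 xy [ 0.3712 -0.2256] len [1.7 6.9] ang 1.53
px [ 87.1 391.5] n 65 xy [0.1083 0.5685] len [6.4 7.4] ang -3.128
```

View pics/w2.png

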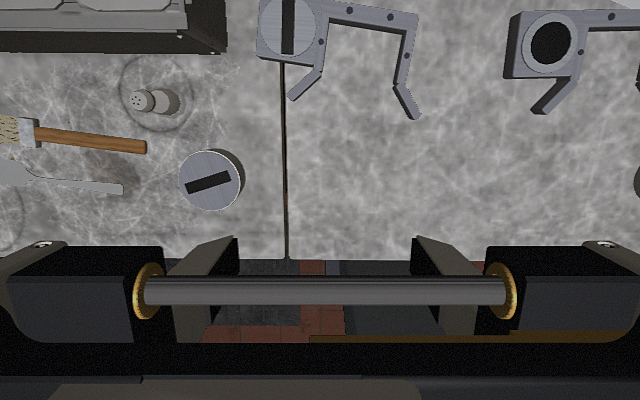

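Wrist view: the left nest is fully visible. Its inner stop corners are about (329,20) and (398,33), with guide ends near (321,70) and (394,83). The arm tips are near (293,99) and (416,117), and the bar sign is at (287,26). The bar ramekin is at (208,181).

Run:
```python
from h import *
f=np.load("w2.npz");cal=eyes.calibration("wrist");cal['world_to_cam']=f['W'];p=f['p']
for u,v in((329,20),(398,33),(321,70),(394,83),(293,99),(416,117),(287.4,26.1)): print((u,v),np.round(ray(cal,u,v,.03)[:2],4))
cv2.imwrite("pics/w2c.png",cv2.resize(p[0:125,250:440],None,fx=4,fy=4,interpolation=cv2.INTER_CUBIC))
```

```text
(329, 20) [0.6576 0.1825]
(398, 33) [0.6442 0.0977]
(321, 70) [0.601  0.1918]
(394, 83) [0.5865 0.0985]
(293, 99) [0.5657 0.2277]
(416, 117) [0.5448 0.0668]
(287.4, 26.1) [0.6504 0.2331]
```

View pics/w2c.png

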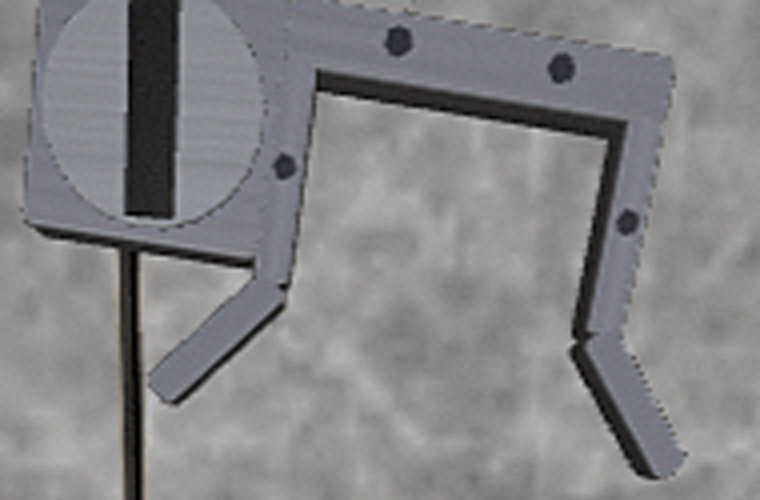

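The zoomed crop gives the top inner corners at full-picture pixels (329.2,17.5), (406.8,30.5), (321.8,71) and (397,84).

Run:
```python
from h import *
f=np.load("w2.npz");cal=eyes.calibration("wrist");cal['world_to_cam']=f['W']
pix=[(329.2,17.5),(406.8,30.5),(321.8,71),(397,84),(287.4,26.1)]
Q=np.array([ray(cal,*a,.03 if i<4 else .033)[:2] for i,a in enumerate(pix)])
M=np.array([(.042,.048),(.042,-.048),(-.02,.048),(-.02,-.048),(.024,.096)])
mc,qc=M.mean(0),Q.mean(0);A=M-mc;B=Q-qc
psi=np.arctan2((A[:,0]*B[:,1]-A[:,1]*B[:,0]).sum(),(A*B).sum());R=np.array([[np.cos(psi),-np.sin(psi)],[np.sin(psi),np.cos(psi)]])
o=qc-R@mc;print('psi',psi,'o',o,'res mm',np.round((Q-(M@R.T+o))*1000,1).tolist())
print('entry -70',o+R@[-.07,0],'-150',o+R@[-.15,0])
```

```text
psi -0.14049142665707923 o [0.61228993 0.14039869] res mm [[-0.3, 0.2], [-0.1, 0.1], [0.6, 0.0], [-0.5, -1.0], [0.3, 0.7]]
entry -70 [0.54297962 0.15020077] -150 [0.46376783 0.16140315]
```

```bash
python3 -m handwheel '[-5,38,0,0,1,-5,38,0,0,1,-5,38,0,0,1,-5,40,0,0,1,0,0,-45,0,1,0,0,-45,0,1,0,0,-45,0,1,0,0,-45,0,1]'>/dev/null && python3 -m handwheel '[0,0,-30,0,1,0,0,-10,0,1,0,0,0,0,1,0,0,0,0,1]'
python3 - <<'E'
from h import *
cal=eyes.calibration("wrist");p,d=eyes.read_camera("wrist");cv2.imwrite("pics/w3.png",p)
blobs(cal,p,.048,60,(150,500,50,330),150)
E
```

```text
time: 5.0
tool_pos: [0.46, 0.342, 0.0755]
tool_rot: [-3.14, -0.002, 0.006]
contact_force: [0.0, 0.6, 0.5]
opening: 0.0916
grip_force: 0.0
px [454.9  53.6] n 479 xy [0.5661 0.2667] len [ 1.  17.1] ang 3.136
px [322.1 228.3] n 1956 xy [0.4594 0.3424] len [ 4.3 17.6] ang 1.889
```

View pics/w3.png

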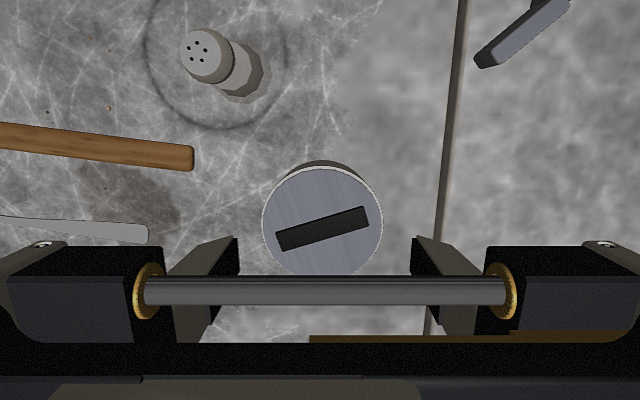

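The tag is at (322,228), centred within 1 mm under the tool, and the shaker and utensils are clear. Next is the descent and a gentle grip.

```bash
python3 -m handwheel '[0,0,-15,0,1,0,0,-15,0,1,0,0,-15,0,1,0,0,-4,0,1,0,0,0,0,1]' && python3 -m handwheel '[0,0,0,0,0.88,0,0,0,0,0.88,0,0,0,0,0.85,0,0,0,0,0.85,0,0,0,0,0.85]' 6
```

```text
time: 5.55
tool_pos: [0.4594, 0.3416, 0.0257]
tool_rot: [-3.141, -0.001, 0.006]
contact_force: [0.4, -0.5, 0.9]
opening: 0.0915
grip_force: 0.0
time: 6.05
tool_pos: [0.4597, 0.3421, 0.026]
tool_rot: [-3.14, -0.002, 0.006]
contact_force: [-0.6, 1.8, 6.9]
opening: 0.0805
grip_force: 6.0
```

```bash
python3 -m handwheel '[0,-5,0,0,0.85,0,-10,0,-0.02,0.85,0,-15,0,-0.02,0.85,0,-15,0,-0.02,0.85,0,-15,0,-0.02,0.85,0,-15,0,-0.02,0.85,0,-15,0,-0.02,0.85,0,-15,0,-0.02,0.85]' && python3 -m handwheel '[0,-15,0,-0.006,0.85,0,-15,0,0,0.85,0,-15,0,0,0.85,0,-15,0,0,0.85,0,-11,0,0,0.85,0,-5,0,0,0.85,0,0,0,0,0.85]' && python3 -m handwheel '[7,-1,0,0,0.85,10,-1,0,0,0.85,13,-2,0,0,0.85,13,-2,0,0,0.85,13,-2,0,0,0.85,13,-2,0,0,0.85,10,-1,0,0,0.85,0,0,0,0,0.85]'
```

```text
time: 6.85
tool_pos: [0.4601, 0.2369, 0.026]
tool_rot: [-3.139, -0.003, -0.135]
contact_force: [1.2, 4.9, 6.3]
opening: 0.0803
grip_force: 6.0
time: 7.55
tool_pos: [0.46, 0.1601, 0.0259]
tool_rot: [-3.141, -0.003, -0.141]
contact_force: [0.1, -0.7, 7.1]
opening: 0.0804
grip_force: 6.0
time: 8.35
tool_pos: [0.5387, 0.1489, 0.0252]
tool_rot: [3.141, -0.001, -0.14]
contact_force: [0.7, -1.1, 4.2]
opening: 0.0802
grip_force: 7.1
```

```bash
python3 -m handwheel '[0,0,0,0,1,0,0,0,0,1,0,0,0,0,1,0,0,15,0,1,0,0,40,0,1,0,0,5,0,1]' && python3 -m handwheel '[-32,6,0,0,0.43,-32,6,0,0,0.43,0,0,0,0,0.43,0,0,0,0,0.43,0,0,0,0,0.43,0,0,0,0,0.43]'
python3 - <<'E'
from h import *
cal=eyes.calibration("wrist");p,d=eyes.read_camera("wrist")
blobs(cal,p,.048,60,(150,500,0,330),150)
E
```

```text
time: 8.95
tool_pos: [0.5402, 0.1498, 0.0887]
tool_rot: [-3.14, -0.006, -0.14]
contact_force: [0.4, 0.1, 0.1]
opening: 0.0924
grip_force: 0.0
time: 9.55
tool_pos: [0.4748, 0.1612, 0.0847]
tool_rot: [-3.142, -0.001, -0.141]
contact_force: [0.3, 0.2, 0.8]
opening: 0.0485
grip_force: 0.0
px [171.4   7. ] n 360 xy [0.618 0.229] len [2.2 4. ] ang 1.458
px [239.7  58.5] n 969 xy [0.5853 0.1961] len [ 3.4 18.3] ang 2.504
px [408.3  57.9] n 1006 xy [0.5714 0.0954] len [ 3.4 18.5] ang -2.773
px [183.9  41.6] n 1048 xy [0.5992 0.2266] len [ 8.9 14.8] ang 1.332
px [329.9 129.8] n 2274 xy [0.5365 0.148 ] len [ 4.3 17.6] ang 1.74
```

```bash
python3 -m handwheel '[0,0,-25,0,0.43,0,0,-20,0,0.43,0,0,-10,0,0.43,0,0,-4,0,0.43,0,0,0,0,0.43]' && python3 -m handwheel '[8,-1,0,0,0.43,10,-2,0,0,0.43,10,-1,0,0,0.43,10,-2,0,0,0.43,10,-1,0,0,0.43,10,-2,0,0,0.43,10,-1,0,0,0.43,0,0,0,0,0.43]' && python3 -m handwheel '[6,-1,0,0,0.43,5,-1,0,0,0.43,4,0,0,0,0.43,2,0,0,0,0.43,2,-1,0,0,0.43,0,0,0,0,0.43]'
```

```text
time: 10.1
tool_pos: [0.4741, 0.1613, 0.0257]
tool_rot: [3.141, 0.0, -0.14]
contact_force: [0.6, -0.2, 0.8]
opening: 0.0392
grip_force: 0.0
time: 10.9
tool_pos: [0.544, 0.151, 0.0259]
tool_rot: [-3.141, -0.002, -0.141]
contact_force: [-0.7, 0.0, 0.3]
opening: 0.0396
grip_force: 0.0
time: 11.5
tool_pos: [0.5612, 0.1483, 0.0258]
tool_rot: [-3.142, -0.0, -0.14]
contact_force: [-0.1, 0.3, -0.5]
opening: 0.0395
grip_force: 0.3
```

```bash
python3 -m handwheel '[2,0,0,0,0.43,2,-1,0,0,0.43,0,0,0,0,0.43]' && python3 -m handwheel '[2,0,0,0,0.43,0,0,0,0,0.43]'&& python3 -m handwheel '[1,0,0,0,0.43,0,0,0,0,0.43]'
python3 - <<'E'
from h import *
cal=eyes.calibration("wrist");p,d=eyes.read_camera("wrist")
blobs(cal,p,.048,60,(150,500,0,330),150)
E
```

```text
time: 11.8
tool_pos: [0.5653, 0.1472, 0.0259]
tool_rot: [-3.142, -0.0, -0.14]
contact_force: [-1.2, 1.3, -0.1]
opening: 0.0397
grip_force: 0.4
time: 12.0
tool_pos: [0.5672, 0.1473, 0.0259]
tool_rot: [3.141, -0.0, -0.14]
contact_force: [-0.7, 0.4, 0.5]
opening: 0.0395
grip_force: 0.5
time: 12.2
tool_pos: [0.568, 0.1473, 0.0258]
tool_rot: [3.141, 0.0, -0.14]
contact_force: [0.0, -1.1, 1.0]
opening: 0.0394
grip_force: 0.6
px [218.1   5.1] n 512 xy [0.6899 0.1737] len [1.3 6. ] ang 1.381
px [239.2 133.8] n 1256 xy [0.6369 0.1762] len [ 4.9 17.3] ang 2.849
px [406.2 128.2] n 991 xy [0.6287 0.0999] len [ 4.8 16.8] ang -3.121
px [326.1 173. ] n 3910 xy [0.6136 0.1393] len [ 4.2 17.6] ang 1.836
px [271.5 316.1] n 202 xy [0.5397 0.1793] len [1.9 5.1] ang 2.683
px [376.9 317.2] n 192 xy [0.531  0.1227] len [1.6 5.5] ang -2.928
```

```bash
python3 -m handwheel '[1,0,0,0,0.43,0,0,0,0,0.43]'&& python3 -m handwheel '[1,0,0,0,0.43,0,0,0,0,0.43]'&& python3 -m handwheel '[1,0,0,0,0.43,0,0,0,0,0.43]'
```

```text
time: 12.45
tool_pos: [0.5684, 0.1474, 0.0257]
tool_rot: [3.141, 0.001, -0.14]
contact_force: [-3.8, -0.3, 2.3]
opening: 0.0394
grip_force: 1.5
time: 12.65
tool_pos: [0.5687, 0.1474, 0.0257]
tool_rot: [3.141, 0.003, -0.14]
contact_force: [-6.2, 0.5, 3.9]
opening: 0.0397
grip_force: 2.8
time: 12.85
tool_pos: [0.5688, 0.1474, 0.0256]
tool_rot: [3.141, 0.005, -0.14]
contact_force: [-9.0, 0.4, 5.4]
opening: 0.0393
grip_force: 4.0
```

Contact force rises with no further motion, so the bar ramekin is home. Backing off and going to view the right side.

```bash
python3 -m handwheel '[-10,1,0,0,0.43,-30,4,0,0,0.43,-30,4,0,0,0.43,0,0,40,0,1,0,0,40,0,1,0,0,45,0,1,0,-20,45,0.05,1,0,-40,45,0.05,1]'>/dev/null && python3 -m handwheel '[0,-40,45,0.04,1,0,-45,10,0,1,0,-45,0,0,1,0,-45,0,0,1,0,-45,0,0,1,0,-30,0,0,1,0,0,0,0,1,0,0,0,0,1]' && python3 -m handwheel '[0,0,0,0,1,0,0,0,0,1]'
python3 - <<'E'
from h import *
cal=eyes.calibration("wrist");p,d=eyes.read_camera("wrist");np.savez("w4.npz",p=p,d=d,W=cal['world_to_cam']);cv2.imwrite("pics/w4.png",cv2.resize(p,(800,500),interpolation=cv2.INTER_CUBIC))
for z in(.033,.048):print(z);blobs(cal,p,z,60,(0,640,0,240),200)
E
```

```text
time: 14.45
tool_pos: [0.5009, -0.1404, 0.2805]
tool_rot: [3.141, -0.001, -0.002]
contact_force: [0.9, 0.2, -1.3]
opening: 0.0919
grip_force: 0.0
time: 14.65
tool_pos: [0.5011, -0.1389, 0.2808]
tool_rot: [3.141, -0.001, 0.002]
contact_force: [-0.1, -0.1, -0.6]
opening: 0.0918
grip_force: 0.0
0.033
px [10.5 43.7] n 748 xy [0.6502 0.233 ] len [ 4.5 17.8] ang 3.092
px [155.2  83.7] n 932 xy [0.6051 0.0675] len [ 6.3 33.1] ang -3.069
px [281.4  58.6] n 1296 xy [ 0.6345 -0.0885] len [11.7 11.9] ang -3.093
px [383.   65.9] n 600 xy [ 0.6261 -0.2118] len [17.1 42. ] ang 0.805
px [126.8  77.7] n 771 xy [0.6124 0.1012] len [ 8.  23.2] ang 3.071
px [88.1 76.1] n 711 xy [0.6145 0.1481] len [ 4.5 18.6] ang 1.84
px [596.3 115.1] n 912 xy [ 0.5692 -0.4836] len [10.  24.9] ang 3.093
px [486.3 116.5] n 811 xy [ 0.5672 -0.3449] len [14.5 25.7] ang 3.039
px [452.  198.9] n 988 xy [ 0.4594 -0.3136] len [12.2 12.3] ang -2.458
0.048
px [10.5 43.7] n 748 xy [0.6476 0.2198] len [ 4.3 17.2] ang 3.092
px [155.2  83.7] n 932 xy [0.6041 0.0601] len [ 6.  31.9] ang -3.069
px [281.4  58.6] n 1296 xy [ 0.6325 -0.0903] len [11.2 11.4] ang -3.093
px [383.   65.9] n 600 xy [ 0.6243 -0.2092] len [16.5 40.5] ang 0.805
px [126.8  77.7] n 771 xy [0.6111 0.0926] len [ 7.7 22.4] ang 3.071
px [88.1 76.1] n 711 xy [0.6132 0.1378] len [ 4.3 18. ] ang 1.84
px [596.3 115.1] n 912 xy [ 0.5695 -0.4713] len [ 9.6 24. ] ang 3.093
px [486.3 116.5] n 811 xy [ 0.5675 -0.3376] len [13.9 24.8] ang 3.039
px [452.  198.9] n 988 xy [ 0.4636 -0.3074] len [11.8 11.9] ang -2.458
```

View pics/w4.png

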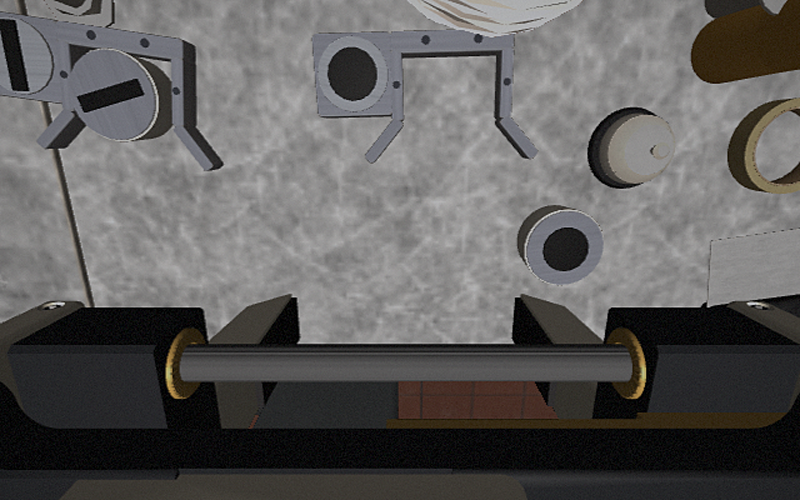

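This view (scaled ×1.25) shows the bar ramekin seated in the left nest. The right nest's inner stop corners are near (404,54) and (498,50), with guide ends near (402,119) and (498,118). The round ramekin is at (565,249), the bell at (635,148) and the tape at (775,145).

Run:
```python
from h import *
f=np.load("w4.npz");cal=eyes.calibration("wrist");cal['world_to_cam']=f['W'];p=f['p']
cv2.imwrite("pics/w4c.png",cv2.resize(p[10:140,240:440],None,fx=4,fy=4,interpolation=cv2.INTER_CUBIC))
```

```text
(no output)
```

View pics/w4c.png

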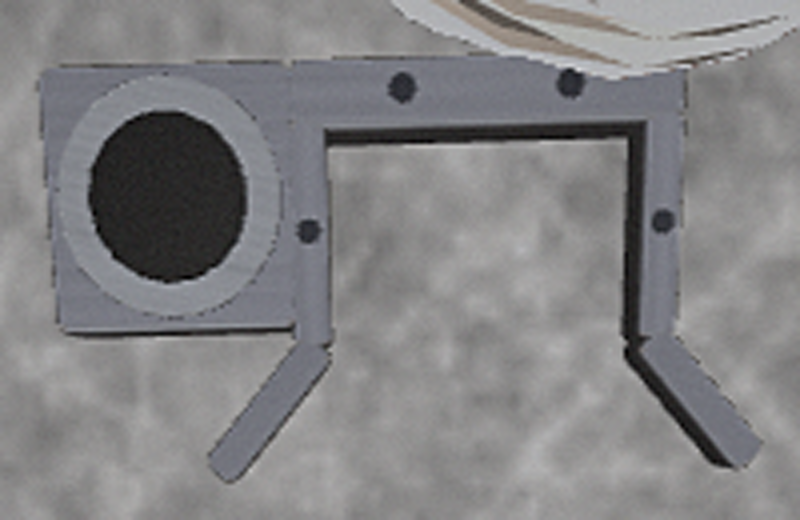

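The crop gives the right nest's top inner corners at (326,129), (647,121), (328,343) and (641,337).

Run:
```python
from h import *
f=np.load("w4.npz");cal=eyes.calibration("wrist");cal['world_to_cam']=f['W']
pix=[(240+a/4,10+b/4) for a,b in((326,129),(647,121),(328,343),(641,337))]+[(281.4,58.6)]
Q=np.array([ray(cal,*a,.03 if i<4 else .033)[:2] for i,a in enumerate(pix)])
M=np.array([(.042,.048),(.042,-.048),(-.02,.048),(-.02,-.048),(.024,.096)])
mc,qc=M.mean(0),Q.mean(0);A=M-mc;B=Q-qc
psi=np.arctan2((A[:,0]*B[:,1]-A[:,1]*B[:,0]).sum(),(A*B).sum());R=np.array([[np.cos(psi),-np.sin(psi)],[np.sin(psi),np.cos(psi)]])
o=qc-R@mc;print('psi',psi,'o',o,'res mm',np.round((Q-(M@R.T+o))*1000,1).tolist())
for x in(-.15,-.14,-.074,-.046):print(x,o+R@[x,0])
```

```text
psi 0.02306453259363832 o [ 0.61288522 -0.185605  ] res mm [[-0.5, -0.1], [-0.3, -0.2], [0.5, 0.7], [0.3, -1.0], [0.0, 0.6]]
-0.15 [ 0.46292512 -0.18906438]
-0.14 [ 0.47292246 -0.18883375]
-0.074 [ 0.5389049  -0.18731163]
-0.046 [ 0.56689746 -0.18666588]
```

```bash
python3 -m handwheel '[-9,-42,0,0,1,-9,-42,0,0,1,-9,-42,0,0,1,-10,-42,0,0,1,0,0,-45,0,1,0,0,-45,0,1,0,0,-45,0,1,0,0,-45,0,1]'>/dev/null && python3 -m handwheel '[0,0,-20,0,1,0,0,-5,0,1,0,0,0,0,1,0,0,0,0,1]'
python3 - <<'E'
from h import *
cal=eyes.calibration("wrist");p,d=eyes.read_camera("wrist")
blobs(cal,p,.048,60,(150,500,50,330),150)
E
```

```text
time: 15.9
tool_pos: [0.465, -0.3086, 0.0772]
tool_rot: [3.14, -0.002, 0.0]
contact_force: [0.6, -0.3, -0.4]
opening: 0.0921
grip_force: 0.0
px [392.   80.3] n 2131 xy [ 0.5561 -0.3498] len [13.1 23.3] ang -2.888
px [321.8 228.1] n 3645 xy [ 0.4638 -0.3081] len [11.7 11.8] ang -3.058
```

```bash
python3 -m handwheel '[0,0,-15,0,1,0,0,-15,0,1,0,0,-15,0,1,0,0,-6,0,1,0,0,0,0,1]' && python3 -m handwheel '[0,0,0,0,0.88,0,0,0,0,0.88,0,0,0,0,0.85,0,0,0,0,0.85,0,0,0,0,0.85]' 6
```

```text
time: 16.45
tool_pos: [0.4641, -0.3082, 0.0249]
tool_rot: [3.141, -0.0, -0.0]
contact_force: [0.3, 0.4, 0.9]
opening: 0.0919
grip_force: 0.0
time: 16.95
tool_pos: [0.4644, -0.3081, 0.0256]
tool_rot: [3.141, -0.001, -0.0]
contact_force: [0.8, 3.0, 6.9]
opening: 0.0806
grip_force: 7.7
```

```bash
python3 -m handwheel '[0,5,0,0.01,0.85,0,10,0,0.01,0.85,0,15,0,0.003,0.85,0,15,0,0,0.85,0,15,0,0,0.85,0,15,0,0,0.85,0,15,0,0,0.85,0,15,0,0,0.85]' && python3 -m handwheel '[0,10,0,0,0.85,0,4,0,0,0.85,0,0,0,0,0.85]' && python3 -m handwheel '[7,0,0,0,0.85,10,0,0,0,0.85,13,1,0,0,0.85,13,0,0,0,0.85,13,1,0,0,0.85,11,0,0,0,0.85,7,0,0,0,0.85,0,0,0,0,0.85]'
```

```text
time: 17.75
tool_pos: [0.465, -0.2036, 0.0256]
tool_rot: [3.138, -0.003, 0.024]
contact_force: [-0.7, -4.9, 5.9]
opening: 0.0805
grip_force: 7.7
time: 18.05
tool_pos: [0.4648, -0.1889, 0.0255]
tool_rot: [3.14, -0.002, 0.024]
contact_force: [1.3, -0.0, 7.7]
opening: 0.0806
grip_force: 7.9
time: 18.85
tool_pos: [0.537, -0.1862, 0.0253]
tool_rot: [-3.141, 0.003, 0.024]
contact_force: [-4.9, 0.6, 12.0]
opening: 0.0807
grip_force: 10.2
```

```bash
python3 -m handwheel '[0,0,0,0,1,0,0,0,0,1,0,0,0,0,1,0,0,15,0,1,0,0,40,0,1,0,0,5,0,1]' && python3 -m handwheel '[-32,-1,0,0,0.43,-32,-1,0,0,0.43,0,0,0,0,0.43,0,0,0,0,0.43,0,0,0,0,0.43,0,0,0,0,0.43]'
python3 - <<'E'
from h import *
cal=eyes.calibration("wrist");p,d=eyes.read_camera("wrist")
blobs(cal,p,.048,60,(150,500,0,330),150)
E
```

```text
time: 19.45
tool_pos: [0.5401, -0.188, 0.0883]
tool_rot: [3.139, -0.006, 0.023]
contact_force: [0.2, -0.1, -0.8]
opening: 0.0921
grip_force: 0.0
time: 20.05
tool_pos: [0.4748, -0.1892, 0.0844]
tool_rot: [3.141, -0.0, 0.023]
contact_force: [-0.1, -0.1, -1.0]
opening: 0.0482
grip_force: 0.0
px [237.6  58.9] n 1006 xy [ 0.5775 -0.1357] len [ 3.5 18.6] ang 2.682
px [405.6  58.6] n 984 xy [ 0.5801 -0.2369] len [ 3.4 18.6] ang -2.618
px [178.   35.2] n 751 xy [ 0.59   -0.1015] len [ 1.2 16.9] ang 1.594
```

```bash
sed -i 's/>4000/>9000/' h.py
python3 - <<'E'
from h import *
cal=eyes.calibration("wrist");p,d=eyes.read_camera("wrist")
blobs(cal,p,.048,60,(150,500,0,330),2000)
E
```

```text
px [321.9 132.7] n 4323 xy [ 0.5354 -0.1873] len [11.7 11.7] ang 3.128
```

Ramekin at (0.535, -0.187), on the nest axis. Lower and push.

```bash
python3 -m handwheel '[0,0,-25,0,0.43,0,0,-20,0,0.43,0,0,-10,0,0.43,0,0,-4,0,0.43,0,0,0,0,0.43]' && python3 -m handwheel '[8,0,0,0,0.43,10,0,0,0,0.43,10,1,0,0,0.43,10,0,0,0,0.43,10,0,0,0,0.43,10,1,0,0,0.43,10,0,0,0,0.43,0,0,0,0,0.43]' && python3 -m handwheel '[6,0,0,0,0.43,5,0,0,0,0.43,4,0,0,0,0.43,2,0,0,0,0.43,2,0,0,0,0.43,2,0,0,0,0.43,0,0,0,0,0.43]'
```

```text
time: 20.65
tool_pos: [0.474, -0.1891, 0.0254]
tool_rot: [-3.141, 0.0, 0.023]
contact_force: [0.2, 0.5, 0.1]
opening: 0.0392
grip_force: 0.0
time: 21.45
tool_pos: [0.5438, -0.1872, 0.0256]
tool_rot: [3.141, -0.002, 0.023]
contact_force: [-0.5, -0.9, 1.6]
opening: 0.0395
grip_force: 0.2
time: 22.15
tool_pos: [0.5632, -0.1871, 0.0256]
tool_rot: [3.141, -0.0, 0.023]
contact_force: [-1.0, 0.9, 0.2]
opening: 0.0395
grip_force: 0.8
```

```bash
python3 -m handwheel '[2,0,0,0,0.43,1,0,0,0,0.43,0,0,0,0,0.43]' && python3 -m handwheel '[1,0,0,0,0.43,0,0,0,0,0.43]'&& python3 -m handwheel '[1,0,0,0,0.43,0,0,0,0,0.43]'&& python3 -m handwheel '[1,0,0,0,0.43,0,0,0,0,0.43]'
```

```text
time: 22.45
tool_pos: [0.5661, -0.1871, 0.0256]
tool_rot: [3.141, -0.0, 0.023]
contact_force: [-0.9, -0.3, 0.5]
opening: 0.0392
grip_force: 0.9
time: 22.65
tool_pos: [0.567, -0.1871, 0.0256]
tool_rot: [3.141, -0.0, 0.023]
contact_force: [-2.0, -0.3, 0.6]
opening: 0.0395
grip_force: 1.0
time: 22.85
tool_pos: [0.568, -0.1871, 0.0256]
tool_rot: [3.141, -0.0, 0.023]
contact_force: [-1.6, 0.1, 1.4]
opening: 0.0395
grip_force: 1.0
time: 23.05
tool_pos: [0.5684, -0.1871, 0.0255]
tool_rot: [-3.141, 0.001, 0.023]
contact_force: [-4.6, 1.0, 2.1]
opening: 0.0396
grip_force: 2.4
```

```bash
python3 -m handwheel '[1,0,0,0,0.43,0,0,0,0,0.43]'&& python3 -m handwheel '[1,0,0,0,0.43,0,0,0,0,0.43]' && python3 -m handwheel '[-10,0,0,0,0.43,-30,0,0,0,0.43,-30,0,0,0,0.43,0,0,40,0,0.43,0,0,45,0,0.43,0,30,45,0,0.43,0,45,45,0,0.43,0,45,45,0,0.43]' >/dev/null && python3 -m handwheel '[0,20,0,0,0.43,0,0,0,0,0.43,0,0,0,0,0.43,0,0,0,0,0.43]'
python3 - <<'E'
from h import *
for n in("wrist","top"):
    cal=eyes.calibration(n);p,d=eyes.read_camera(n);cv2.imwrite(f"pics/{n}f.png",p if n=="wrist" else p)
    print(n);blobs(cal,p,.048,60 if n=="wrist" else 70,(0,640,0,240) if n=="wrist" else (180,480,145,235),200 if n=="wrist" else 15)
E
```

```text
time: 23.25
tool_pos: [0.5686, -0.187, 0.0254]
tool_rot: [-3.141, 0.003, 0.023]
contact_force: [-8.0, 0.2, 4.7]
opening: 0.0392
grip_force: 3.7
time: 23.45
tool_pos: [0.5687, -0.187, 0.0254]
tool_rot: [-3.141, 0.005, 0.023]
contact_force: [-9.8, -0.6, 5.9]
opening: 0.0399
grip_force: 5.0
time: 24.65
tool_pos: [0.5008, -0.0695, 0.2221]
tool_rot: [-3.142, 0.001, 0.022]
contact_force: [0.8, -0.6, -0.9]
opening: 0.0395
grip_force: 0.0
wrist
px [26.8 29. ] n 924 xy [0.6437 0.2208] len [ 4.3 15.1] ang 3.092
px [86.7 25. ] n 244 xy [0.6488 0.1622] len [3.5 6.6] ang 2.168
px [192.6  75.4] n 945 xy [0.6046 0.064 ] len [ 5.6 31.3] ang -3.073
px [344.4  50. ] n 1798 xy [ 0.6322 -0.0878] len [11.2 11.4] ang -3.127
px [161.9  67.7] n 791 xy [0.6115 0.0941] len [ 7.4 22.1] ang 3.064
px [476.8  39.3] n 209 xy [ 0.6447 -0.217 ] len [3.3 6.7] ang -2.427
px [442.   72.2] n 1847 xy [ 0.6139 -0.1866] len [11.7 11.8] ang 2.142
px [117.3  65.3] n 987 xy [0.6131 0.1383] len [ 4.3 17.8] ang 1.835
px [401.3  85.6] n 200 xy [ 0.6002 -0.1469] len [ 4.3 16.6] ang -2.808
px [ 73.6 102.1] n 519 xy [0.5769 0.1887]
[... 483 characters left out ...]
len [11.8 29.6] ang 2.605
px [266.6 169.9] n 58 xy [0.61   0.1384] len [ 3.5 17.2] ang 1.816
px [292.9 179.4] n 15 xy [0.579  0.0476] len [3.8 6. ] ang 2.518
px [300.3 182.2] n 21 xy [0.5697 0.022 ] len [3.6 6.6] ang -3.042
px [413.5 192.2] n 80 xy [ 0.5435 -0.3585] len [19.3 28.3] ang -2.703
px [324.3 191.8] n 32 xy [ 0.5386 -0.0598] len [ 3.1 16.9] ang 1.428
px [330.7 195.2] n 60 xy [ 0.5273 -0.0815] len [ 4.7 25.3] ang 1.695
px [346.2 196.7] n 16 xy [ 0.5234 -0.1335] len [3.1 5.9] ang 2.932
px [295.4 201.1] n 39 xy [0.505  0.0364] len [ 5.7 16.2] ang 1.709
px [331.8 214.1] n 18 xy [ 0.4638 -0.0865] len [3.3 6.6] ang 2.573
px [339.5 216.4] n 17 xy [ 0.4567 -0.1123] len [2.7 6.9] ang -2.935
```

View pics/wristf.png

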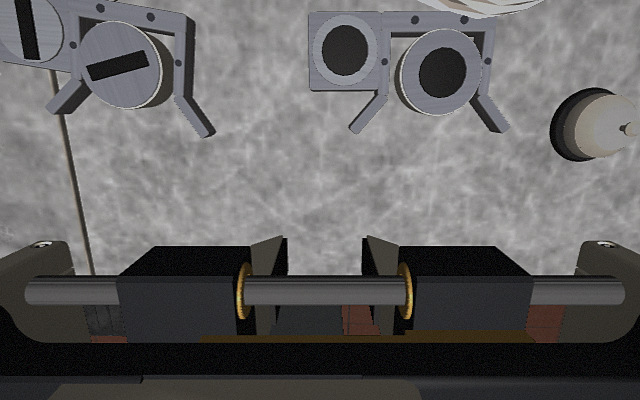

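The bar ramekin (117,65) and the round ramekin (442,72) both stand home in their matching nests, with centres within 1.5 mm of the nest origins. The bell hasn't moved and the arm is clear.

```bash
python3 -c "
from cell import robot
print(robot.hand_in())"
```

```text
the job is handed in; nothing more can be done
None
```

I slid the round-tag ramekin into the right nest and the bar-tag ramekin into the left, each against its end stop and matching its sign, leaving the shaker, bell and tape alone, and handed the job in at about 25 s.

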